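# Zero the ink meter with the glass blank

## Task

Zero the two-bay ink meter with the taller of the two glass cells: pick it up by its frosted broad sides only, never putting a finger on its clear end windows, and hold it upright in the bay that has the lamp in it, not the one with the plain blanking block. Centre it in the gap between lamp and receiver, windows squarely facing them, hanging clear of the deck with the light passing through the lower half of the cell. Finish while still holding it there, do not set it down or let go; do not knock the meter and leave the shorter cell where it stands.

Things in the scene. Friction and masses are not known exactly. Their poses are not given: they have to be found in the camera images.
- tall_cell: closed, empty glass cell standing upright: 48 mm long (own x), 22 mm thick (own y), 70 mm tall, plus a white stopper (12 mm across, 6 mm tall) on top. Broad sides (+-y, 22 mm apart) frosted, matt white; narrow ends (+-x) are the clear windows. Origin: centre of the underside, z up. 0.09 to 0.18 kg, on the table. The cell to hold.
- short_cell: closed, empty glass cell standing upright: 48 mm long (own x), 22 mm thick (own y), 40 mm tall, plus a white stopper (12 mm across, 6 mm tall) on top. Broad sides (+-y, 22 mm apart) frosted, matt white; narrow ends (+-x) are the clear windows. Origin: centre of the underside, z up. Leave it. Either cell may be the nearer.
- meter: fixed grey ink meter, deck 220 (own x) x 260 mm (y), 20 mm thick, turned up to 0.35 rad. Origin: centre of its underside, z up. Two bays at y = -60 and +60 mm; light runs along +x, 45 mm above the deck. Far end of each bay: a receiver box (x 41 to 91 mm, 56 mm wide, top 87 mm above the table); near end: the lamp or the blanking block.
- lamp: the lamp, fixed in either bay: dark finned housing 46 x 54 mm, 66 mm tall, with a round barrel 28 mm across and a bright lens shining along own +x (the meter's +x). Origin: on the deck (20 mm above the table) under the light, z up. Lens: x = 36 mm; receiver: x = 112 mm; so the middle of the gap is x = 75 mm, y = 0. The light's centre line is 45 mm above the origin.
- blank: the blanking block, fixed in the other bay in the lamp's place: a plain low grey box 46 x 50 mm, 30 mm tall, no barrel and no light. Same origin and axes as the lamp.
Things that resemble listed ones, but are neither listed nor needed, are in the scene too. Leave any yellow look-alike of the tall_cell alone.

How it is judged:
By the outcome, as a careful person would: the job done as asked, in the order asked, and still so for the second after the job is handed in, while the arm keeps its last pose, push and grip.
It also fails if it takes over 35 s, if anything falls off the work surface, if the arm or the gripper's body presses on something with over 40 N, if the wrist force passes 120 N, or if a joint passes its speed limit or range.

## Robot

A 6-joint arm with a two-finger parallel gripper is mounted at the origin on the work surface. World frame = base frame: x ahead of the robot, y to its left, z up, the work surface at z = 0. Lengths are in mm, angles in rad, forces in N, time in s.
With the tool pointing down it reaches from about 300 to 875 mm from the base axis. Payload 6.4 kg.
Tool frame: the origin (TCP) lies at the very end of the fingers, on their centre line; the grasp point (between the pads) lies 19 mm behind it; z points along the fingers, y is the line along which they close (so a half turn about z gives the same grasp; the last joint's range is limited). The gripper opens to 88 mm and grips with 3 to 60 N. Pads are 18 mm wide; open, the fingers measure 123 mm over their backs; the gripper's body (75 mm by 187 mm) begins 45 mm behind the grasp point.
Start: joints at [1.007, 0.181, 1.607, -0, 1.354, -0.206], TCP at [201.363, 538.604, 238.714] pointing down, gripper open.
Joint ranges: [-2.99, 2.99], [-0.89, 2.07], [0.3, 2.58], [-1.14, 4.28], [0, 2.63], [-3.12, 3.12]. Speed limits (rad/s): [2.57, 2.57, 3.01, 3.14, 3.14, 3.14].

## Interface

Orientations are given as a unit quaternion [w, x, y, z].
In Python, from rig import observe, read_camera, finish_job, regions_of gives the robot as it stands.
- The arm moves only by the tool nudge_tcp, called after "Request:" as name(argument=value, ...), one argument or row to a line, values as JSON. Schema: {"type":"object","properties":{"plan":{"type":"object","properties":{"ticks":{"type":"array","items":{"type":"array","items":{"type":"number"},"minItems":5,"maxItems":5},"minItems":1,"maxItems":5}},"additionalProperties":false,"required":["ticks"]},"grip_force":{"type":"number"},"only":{"type":"string"},"quiet":{"type":"boolean"},"lines":{"type":"string"}},"required":["plan"],"additionalProperties":false}. plan is an object whose key "ticks" holds a list of rows, 1 to 5 of them, each of 5 numbers: the finger opening in mm, then dx, dy, dz in mm, then a turn about the tool's z in rad; each row shifts and turns the commanded pose from where the row before left it, along the tool's axes as they then stand; what a row does not reach is not made up. A row lasts 1/8 s, in which the tool goes at most 62.5 mm and 0.188 rad, less where a joint would pass 70% of its speed; a pose out of reach is approached as far as the arm can. The fingers move at their own pace and stop on an object; grip_force is the grip in N (left out, the last holds). Time passes only in rows, so rows that do not move let the fingers close. The tool returns the time, the measured TCP pose, the force, the opening and the grip force at its end. only (a regular expression) keeps the lines of the reply that match it, lines (a string "A,B") keeps lines A to B, and quiet returns only ok. Input that does not fit is refused with a message, and nothing moves.
- observe(): the state, without advancing time (a new reading comes with each control period).
- read_camera(name): name is "scene" or "side" or "wrist"; returns a dict with "frame" (420x560x3 uint8, red, green, blue), "camera_matrix" (3x3 intrinsics, pixels), "rvec" (rotation vector, rad) and "tvec" (3), from world to camera coordinates, as OpenCV has them. Camera axes: x right, y down, z forward; pixel columns grow to the right and rows downward; lengths in mm; the calibration is good to about 2 mm. A picture is of the moment at which its call begins. There is no depth.
- finish_job(): hands the job in; it is judged then, once.
Trained networks look in a picture, given as the dict that the camera call returned (one of the last four; its "shot" number tells which), for a name from the list of things; names that differ only in an ending like _2 or _b are one class to them, and where a whole thing is asked for, a point or a joint stands for the part that bears it (a point fixed in the world has none). Each returns a list of dicts, best first, with "score" (0 to 1); they miss things now and then, are a little off and sometimes report something else, mostly with a low value. They report only what shows in the picture. A call takes as long as a camera call. They do not tell look-alikes from the thing itself.
- regions_of(picture, label): "pixels" (420x560 bool, what is visible of it) and "box" ([left, top, right, bottom] in pixels, round what is visible of it).
The state is a dict: "clock": time; "qpos": joint angles; "qd": joint speeds; "joint_torque": joint torques, N m; "eef_pos": TCP position; "ee_rot": TCP orientation; "wrist_force": force on the tool from outside, world axes, zero at the start; "moment": the same for the moment, N m; "finger_gap": finger opening in mm; "finger_force": force on a finger pad.
Only numpy, scipy, OpenCV 4.12 (cv2) and the standard library are available. Lean on these libraries where they do the work, as an engineer would, in place of code of your own. Each camera call takes 0.05 s, during which the arm holds its last target. There are 200 camera calls.

## Working session

There is one attempt and no reset: what is moved stays moved. The work goes in short steps, Python scripts to look and compute and a tool call to move; the robot and the scene stay as the last step left them, time stands still between calls to the robot, and variables do not carry over. Pictures are saved under pics/ and viewed, at most 10 in all, crops included, and the job is handed in when it is done.

```bash
ls; mkdir -p pics
```

Create h.py:
```python
import numpy as np, cv2, pickle
from rig import observe, read_camera, finish_job, regions_of
def proj(c,P):
    return cv2.projectPoints(np.float64(P).reshape(-1,1,3),np.float64(c["rvec"]),np.float64(c["tvec"]),np.float64(c["camera_matrix"]),None)[0].reshape(-1,2)
def ray(c,uv):
    R=cv2.Rodrigues(np.float64(c["rvec"]))[0]; o=-R.T@np.float64(c["tvec"]).ravel()
    d=R.T@np.linalg.inv(c["camera_matrix"])@np.array([*uv,1.0]); return o,d
def onz(c,uv,z):
    o,d=ray(c,uv); return o+d*(z-o[2])/d[2]
def tri(cs,uvs):
    A=0;b=0
    for c,uv in zip(cs,uvs):
        o,d=ray(c,uv); d=d/np.linalg.norm(d); M=np.eye(3)-np.outer(d,d); A=A+M; b=b+M@o
    return np.linalg.solve(A,b)
def save(n,im): cv2.imwrite("pics/"+n,im[:,:,::-1])
```

Run:
```python
from h import *
d={}
for n in ["scene","side","wrist"]:
    c=read_camera(n); d[n]=c; save(n+"0.png",c["frame"])
    R=cv2.Rodrigues(np.float64(c["rvec"]))[0]; print(n,(-R.T@np.float64(c["tvec"]).ravel()).round(0),R[2].round(2))
    for l in ["tall_cell","short_cell","meter","lamp","blank"]:
        print(l,[(round(r["score"],2),np.round(r["box"]).tolist()) for r in regions_of(c,l)])
pickle.dump(d,open("d0.pkl","wb"))
print(observe()["clock"],observe()["ee_rot"])
```

```text
pics
scene [998. 180. 778.] [-0.54 -0.2  -0.82]
tall_cell [(0.87, [220.0, 154.0, 243.0, 186.0]), (0.66, [253.0, 144.0, 276.0, 174.0])]
short_cell [(0.61, [149.0, 210.0, 175.0, 236.0])]
meter [(0.73, [270.0, 204.0, 432.0, 348.0])]
lamp [(0.93, [326.0, 193.0, 365.0, 240.0])]
blank [(0.82, [381.0, 226.0, 412.0, 261.0])]
side [ 200. -535.  508.] [ 0.41  0.69 -0.59]
tall_cell [(0.91, [227.0, 238.0, 246.0, 294.0]), (0.64, [272.0, 261.0, 307.0, 305.0])]
short_cell [(0.76, [395.0, 266.0, 435.0, 302.0]), (0.67, [205.0, 139.0, 231.0, 167.0])]
meter [(0.79, [202.0, 116.0, 336.0, 215.0])]
lamp [(0.65, [219.0, 148.0, 254.0, 194.0])]
blank [(0.76, [202.0, 140.0, 232.0, 166.0])]
wrist [127. 567. 384.] [ 0.29 -0.11 -0.95]
tall_cell []
short_cell []
meter []
lamp []
blank []
0.9 [1.35855520e-05 1.77952325e-01 9.84039110e-01 1.83368546e-05]
```

View pics/scene0.png

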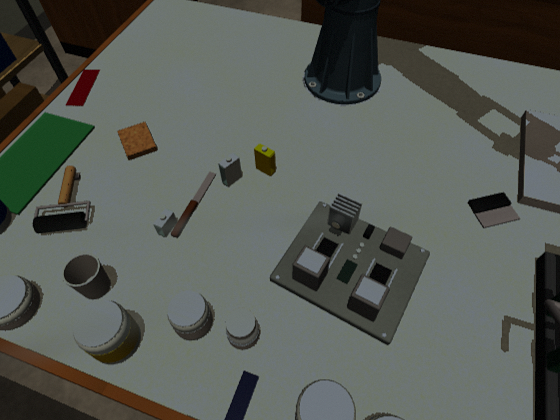

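View pics/side0.png

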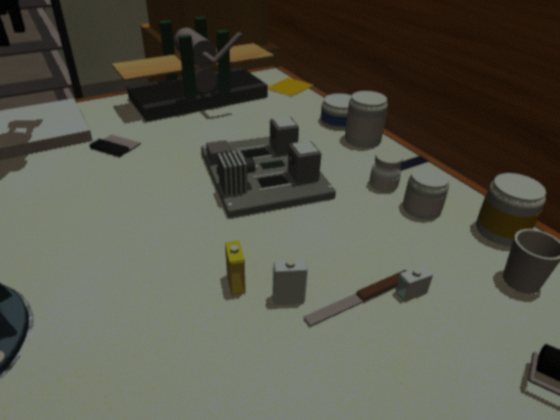

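The scene view shows the white tall cell at about (231,170), its yellow look-alike at (265,159), and the short cell at (162,223). The lamp is in the bay at (345,215) and the blank at (396,243). The side view has the tall cell at (289,283), the yellow one at (236,267) and the short cell at (415,284).

Next I fit the poses to the masks from both views.

Create fit.py:
```python
from h import *
from scipy.optimize import minimize
def box(x0,x1,y0,y1,z0,z1): return np.array([[x,y,z] for x in(x0,x1) for y in(y0,y1) for z in(z0,z1)],float)
def cyl(r,z0,z1): return np.array([[r*np.cos(a),r*np.sin(a),z] for a in np.arange(0,6.28,.4) for z in(z0,z1)])
def T(P,p):
    c,s=np.cos(p[2]),np.sin(p[2]); return P@np.array([[c,s,0],[-s,c,0],[0,0,1]])+[p[0],p[1],p[3] if len(p)>3 else 0]
S=8
def render(c,parts,p):
    m=np.zeros((420*3,560*3),np.uint8)
    for P in parts:
        h=cv2.convexHull(((proj(c,T(P,p))+.5)*3*16).astype(np.int32)); cv2.fillConvexPoly(m,h,1,shift=4)
    return cv2.resize(m.astype(np.float32),(560,420),interpolation=cv2.INTER_AREA)
def fit(cs,masks,parts,p0s,sc):
    best=None
    def f(q,p0):
        return np.mean([1-np.minimum(a:=render(c,parts,p0+q*sc),m).sum()/np.maximum(a,m).sum() for c,m in zip(cs,masks)])
    for p0 in p0s:
        p0=np.array(p0,float); q=np.zeros(len(p0))
        for _ in range(2): r=minimize(f,q,(p0,),method="Nelder-Mead",options=dict(initial_simplex=np.vstack([q]+[q+e for e in np.eye(len(q))]),maxiter=150)); q=r.x
        if best is None or r.fun<best[0]: best=(r.fun,p0+r.x*sc)
    return best
tall=[box(-24,24,-11,11,0,70),cyl(6,70,76)]
short=[box(-24,24,-11,11,0,40),cyl(6,40,46)]
deck=box(-110,110,-130,130,0,20)
rec=[box(41,91,y-28,y+28,20,87) for y in(-60,60)]
```

Create run1.py:
```python
from fit import *
cs=[];M=[]
for n in ["scene","side"]:
    c=read_camera(n); cs.append(c); g={l:regions_of(c,l) for l in["tall_cell","short_cell","meter","lamp","blank"]}; M.append(g)
def pick(i,l,u,v):
    return min(M[i][l],key=lambda r:abs((r["box"][0]+r["box"][2])/2-u)+abs((r["box"][1]+r["box"][3])/2-v))["pixels"].astype(np.float32)
uv={"tall_cell":[(231,170),(289,283)],"short_cell":[(162,223),(415,284)]}
sc=np.array([10,10,.2])
for l,parts,h in(("tall_cell",tall,35),("short_cell",short,20)):
    ms=[pick(i,l,*uv[l][i]) for i in(0,1)]
    cent=[np.argwhere(m>0).mean(0)[::-1] for m in ms]; t=tri(cs,cent); print(l,"tri",t.round(1))
    b=fit(cs,ms,parts,[(t[0],t[1],a) for a in(-1.2,-.4,.4,1.2)],sc); print(b)
    bz=fit(cs,ms,parts,[(*b[1],0)],np.append(sc,5)); print("free z",bz)
tl=[tri(cs,[np.argwhere(pick(i,l,0,0)>0).mean(0)[::-1] for i in(0,1)]) for l in("lamp","blank")]; print("lamp,blank",np.round(tl,1))
# meter: union
ms=[np.maximum.reduce([pick(i,l,*w[i]) for l,w in(("meter",[(351,276),(269,165)]),("lamp",[(345,216),(236,171)]),("blank",[(396,243),(217,153)]))]) for i in(0,1)]
best=None
for yl in(60,-60):
    parts=[deck]+rec+[box(-98,-52,yl-27,yl+27,20,86) ,box(-98,-52,-yl-25,-yl+25,20,50)]
    parts=[deck]+rec  # lamp handled below
    parts+= [box(-38-36-23,-38-36+23+0,yl-27,yl+27,20,86),box(-97,-51,-yl-25,-yl+25,20,50)]
    d=tl[1]-tl[0] if yl<0 else tl[0]-tl[1]; a=np.arctan2(-d[0],d[1])
    c0=(tl[0]+tl[1])[:2]/2+75*np.array([np.cos(a),np.sin(a)])
    b=fit(cs,ms,parts,[(*c0,a)],sc); bz=fit(cs,ms,parts,[(*b[1],0)],np.append(sc,5)); print(yl,"meter",b,bz)
    if best is None or b[0]<best[0]: best=(*b,parts)
o=[]
for i in(0,1):
    f=cs[i]["frame"].copy(); a=(render(cs[i],best[2],best[1])>.5).astype(np.uint8)
    f=cv2.resize(f,None,fx=2,fy=2); 
    for P in best[2]:
        for q in proj(cs[i],T(P,best[1])): cv2.circle(f,tuple(((q+.5)*2).astype(int)),2,(255,0,0),-1)
    x,y=[(520,370),(360,200)][i]; o.append(f[y:y+340,x:x+380])
save("ov1.png",np.hstack(o))
```

```bash
python3 run1.py
```

```text
tall_cell tri [ 453.5 -154.3   38. ]
(np.float64(0.07126158475875854), array([ 4.53626071e+02, -1.54305093e+02, -4.35629060e-01]))
free z (np.float64(0.05772605538368225), array([ 4.53584904e+02, -1.54384917e+02, -4.14301150e-01,  1.55360866e+00]))
short_cell tri [ 626.1 -234.7   21.4]
(np.float64(0.11044961214065552), array([ 6.26097705e+02, -2.34362985e+02, -1.66324843e-02]))
free z (np.float64(0.10680180788040161), array([ 6.26246013e+02, -2.34739878e+02, -2.71910863e-02,  1.45357703e+00]))
lamp,blank [[499.4 128.6  55.8]
 [547.5 -93.3 172.6]]
60 meter (np.float64(0.2024182677268982), array([582.74816003, 169.87377186,  -1.92719389])) (np.float64(0.2024182677268982), array([582.74816003, 169.87377186,  -1.92719389,   0.        ]))
-60 meter (np.float64(0.04504278302192688), array([587.37806557, 174.01112047,  -6.47702072])) (np.float64(0.04461660981178284), array([ 5.87522921e+02,  1.73861459e+02, -6.47857652e+00,  2.51976822e-01]))
```

View pics/ov1.png

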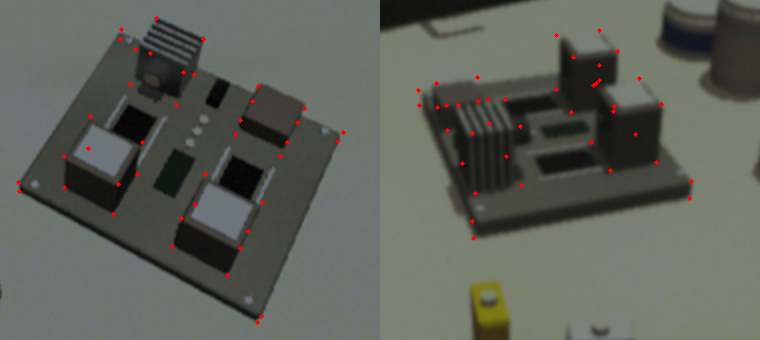

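The overlay matches: the red deck and receiver corners sit on the picture, with the meter at about (587,174), yaw -0.194, and the lamp in the -y bay. That puts the target in the world at meter (0,-60). I'm moving the arm towards the cell now.

Create go.py:
```python
# usage: go.py x y z toolyaw(dir of cell x) -> remaining shift in tool axes and turn
import sys; from h import *
from scipy.spatial.transform import Rotation as Ro
def rem(g,yaw):
    s=observe(); q=s["ee_rot"]; R=Ro.from_quat([*q[1:],q[0]]).as_matrix()
    d=R.T@(np.array(g)-s["eef_pos"]); a=np.arctan2(R[1,1],R[0,1])
    t=-((yaw+np.pi/2-a+np.pi/2)%np.pi-np.pi/2)
    print("shift",d.round(1),"turn",round(t,4),"clock",s["clock"],"tcp",np.round(s["eef_pos"],1),"tilt",R[:,2].round(4),"F",np.round(s["wrist_force"],1),"gap",s["finger_gap"])
if __name__=="__main__":
    v=[float(x) for x in sys.argv[1:]]; rem(v[:3],v[3])
```

```text
(no output)
```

Request:
nudge_tcp(
  plan={"ticks":[[88, -40, -46, 0, 0], [88, -40, -46, 0, 0], [88, -40, -46, 0, 0], [88, -40, -46, 0, 0], [88, -40, -46, 0, 0]]},
)

```text
clock: 2.12
eef_pos: [308.6, 251.5, 239.0]
ee_rot: [0.001, 0.178, 0.984, 0.0]
wrist_force: [0.5, -0.7, 0.9]
finger_gap: 88.2
finger_force: 0.0
```

Request:
nudge_tcp(
  plan={"ticks":[[88, -40, -46, 0, 0], [88, -40, -46, 0, 0], [88, -40, -46, 0, 0], [88, -40, -46, 0, 0], [88, -40, -46, 0, 0]]},
)

```text
clock: 2.75
eef_pos: [415.4, -34.5, 239.2]
ee_rot: [0.001, 0.178, 0.984, -0.0]
wrist_force: [-0.0, 0.6, 0.5]
finger_gap: 88.0
finger_force: 0.0
```

```bash
python3 go.py 453.6 -154.3 180 -0.425
```

```text
shift [-77.7 -98.8  59.3] turn 0.0666 clock 2.75 tcp [415.4 -34.5 239.2] tilt [ 1.5e-03 -3.0e-04 -1.0e+00] F [-0.   0.6  0.5] gap 88.00362649108628
```

Request:
nudge_tcp(
  plan={"ticks":[[88, -30, -40, 20, 0.067], [88, -30, -40, 20, 0], [88, -18, -19, 19, 0], [88, 0, 0, 0, 0]]},
)

```text
clock: 3.25
eef_pos: [447.7, -154.8, 178.3]
ee_rot: [-0.001, 0.212, 0.977, 0.001]
wrist_force: [-0.7, 0.2, 0.6]
finger_gap: 87.8
finger_force: 0.0
```

Create run2.py:
```python
from fit import *
import sys
c=read_camera("wrist"); save(sys.argv[1],c["frame"])
cs=[c,read_camera("scene"),read_camera("side")]
R=[[(r["score"],r["box"],r["pixels"].astype(np.float32)) for r in regions_of(x,"tall_cell")] for x in cs]
p0=np.array([453.6,-154.3,-.425])
ms=[];use=[]
for x,rs in zip(cs,R):
    u=proj(x,[[p0[0],p0[1],35]])[0]; print(u.round(),[(round(s,2),np.round(b).tolist()) for s,b,_ in rs])
    rs=[r for r in rs if np.hypot((r[1][0]+r[1][2])/2-u[0],(r[1][1]+r[1][3])/2-u[1])<25]
    if rs: ms.append(rs[0][2]); use.append(x)
sc=np.array([6,6,.15])
print("wrist only",fit(use[:1],ms[:1],tall,[p0],sc)); print("all",fit(use,ms,tall,[p0],sc))
```

```bash
python3 run2.py wrist1.png
```

```text
[283. 201.] [(0.68, [298.0, 91.0, 373.0, 129.0]), (0.62, [274.0, 168.0, 302.0, 242.0])]
[230. 170.] [(0.63, [251.0, 145.0, 276.0, 175.0]), (0.61, [222.0, 155.0, 244.0, 186.0])]
[289. 282.] [(0.89, [271.0, 261.0, 310.0, 307.0]), (0.82, [227.0, 241.0, 248.0, 293.0])]
wrist only (np.float64(0.050065577030181885), array([ 4.53089349e+02, -1.51625617e+02, -4.28434567e-01]))
all (np.float64(0.10110554844141006), array([ 4.54068921e+02, -1.52293823e+02, -4.40568233e-01]))
```

View pics/wrist1.png

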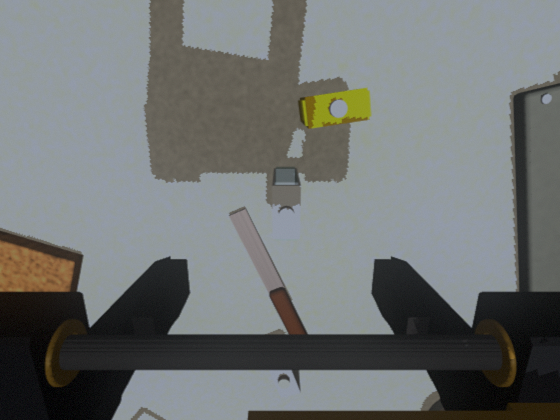

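The wrist view shows the white cell at (285,200), with its clear window at (286,175) facing the robot. The frosted sides face the fingers, and the yellow cell at (335,108) is clear of them. The knife lies flat, below finger height.

```bash
python3 go.py 453.4 -152.4 31 -0.43
```

```text
shift [ -3.7   2.6 149.6] turn 0.0066 clock 3.55 tcp [ 448.8 -153.1  180.6] tilt [ 1.3e-03 -8.0e-04 -1.0e+00] F [-0.  -0.5 -0.2] gap 88.03159245080039
```

Request:
nudge_tcp(
  plan={"ticks":[[88, -4, 3, 20, 0.007], [88, 0, 0, 45, 0], [88, 0, 0, 45, 0], [88, 0, 0, 40, 0], [88, 0, 0, 0, 0]]},
)

```text
clock: 4.18
eef_pos: [451.3, -150.8, 27.8]
ee_rot: [-0.003, 0.214, 0.977, 0.001]
wrist_force: [0.4, 0.4, -0.4]
finger_gap: 88.0
finger_force: 0.0
```

```bash
python3 go.py 453.4 -152.4 31 -0.43
```

```text
shift [-2.6 -0.5 -3.3] turn -0.0008 clock 4.175 tcp [ 451.3 -150.8   27.8] tilt [-0.005   0.0032 -1.    ] F [ 0.4  0.4 -0.4] gap 87.99268371272517
```

Request:
nudge_tcp(
  plan={"ticks":[[88, -2, 0, -2, 0], [40, 0, 0, 0, 0], [30, 0, 0, 0, 0], [20, 0, 0, 0, 0], [10, 0, 0, 0, 0]]},
  grip_force=25,
)

```text
clock: 4.8
eef_pos: [455.2, -153.7, 32.0]
ee_rot: [0.0, 0.214, 0.977, -0.0]
wrist_force: [-0.0, -1.0, -0.3]
finger_gap: 50.0
finger_force: 0.0
```

Request:
nudge_tcp(
  plan={"ticks":[[10, 0, 0, 0, 0], [10, 0, 0, 0, 0], [10, 0, 0, 0, 0]]},
)

```text
clock: 5.18
eef_pos: [455.1, -153.6, 31.6]
ee_rot: [-0.0, 0.214, 0.977, 0.0]
wrist_force: [-0.1, -0.0, -0.5]
finger_gap: 21.8
finger_force: 25.0
```

```bash
python3 go.py 453.4 -152.4 31 -0.43; python3 run2.py wrist2.png
```

```text
shift [2.1 0.4 0.6] turn -0.0018 clock 5.175 tcp [ 455.1 -153.6   31.6] tilt [-1.e-04  1.e-04 -1.e+00] F [-0.1 -0.  -0.5] gap 21.786678533973156
[276. 277.] [(0.97, [304.0, 49.0, 481.0, 149.0]), (0.69, [250.0, 205.0, 314.0, 337.0])]
[230. 170.] [(0.76, [218.0, 162.0, 238.0, 187.0]), (0.54, [252.0, 144.0, 273.0, 173.0])]
[289. 282.] [(0.73, [273.0, 299.0, 306.0, 307.0]), (0.59, [228.0, 237.0, 248.0, 293.0])]
wrist only (np.float64(0.2710549235343933), array([ 4.53880688e+02, -1.52179132e+02, -4.27783835e-01]))
all (np.float64(0.6107643246650696), array([ 4.54691758e+02, -1.52730290e+02, -4.36513253e-01]))
```

View pics/wrist2.png

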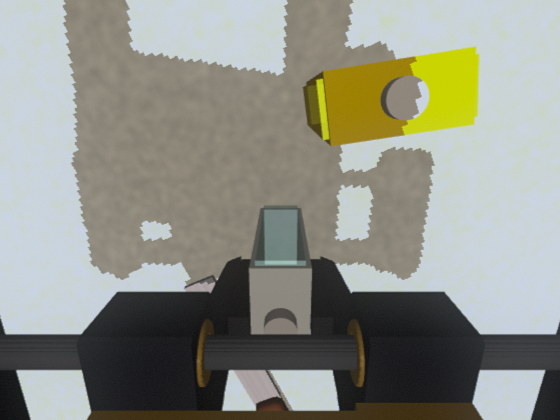

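The cell is gripped at 21.8 mm. The window's top edge is at row ~266 and its bottom edge at row ~207, with the fingers only on the broad sides. Next I work out where the cell sits relative to the TCP, then plan the lift.

Create off.py:
```python
from fit import *
from scipy.spatial.transform import Rotation as Ro
c=read_camera("wrist"); s=observe(); q=s["ee_rot"]; R=Ro.from_quat([*q[1:],q[0]]).as_matrix()
print(np.round(s["eef_pos"],2))
for uv,z in(((280,266),70),((249.5,266),70),((311.5,266),70),((281,207),0),((263,207),0),((299,207),0)):
    p=onz(c,uv,z); print(uv,p.round(1),(R.T@(p-s["eef_pos"])).round(1))
g=cv2.cvtColor(c["frame"],cv2.COLOR_RGB2GRAY)
print(g[200:214,275:288].mean(1).round(), g[258:274,270:290].mean(1).round())
# target
m=np.array([587.4,174.0]);a=-.194
print("target",m+[-60*-np.sin(a),-60*np.cos(a)])
```

```bash
python3 off.py
```

```text
[ 455.07 -153.6    31.64]
(280, 266) [ 432.7 -142.5   70. ] [ 25.    0.7 -38.4]
(249.5, 266) [ 428.3 -152.1   70. ] [ 25.   -9.8 -38.4]
(311.5, 266) [ 437.3 -132.5   70. ] [ 25.   11.7 -38.4]
(281, 207) [ 433.4 -142.2    0. ] [24.5  1.3 31.6]
(263, 207) [ 429.3 -151.1    0. ] [24.4 -8.5 31.6]
(299, 207) [ 437.5 -133.4    0. ] [24.5 11.  31.6]
[133. 134. 133. 133. 130. 114.  98.  94.  83.  98. 127. 129. 128. 128.] [125. 127. 145. 178. 180. 176. 156. 121.  83.  85. 113. 138. 138. 138.
 138. 138.]
target [575.83287657 115.12554327]
```

Request:
nudge_tcp(
  plan={"ticks":[[10, 0, 0, -20, 0], [10, 0, 0, -50, 0], [10, 0, 0, -50, 0], [10, 0, 0, -40, 0], [10, 0, 0, 0, 0]]},
  grip_force=25,
)

```text
clock: 6.15
eef_pos: [457.0, -154.8, 195.0]
ee_rot: [0.003, 0.214, 0.977, -0.001]
wrist_force: [-1.2, -1.4, -1.2]
finger_gap: 21.8
finger_force: 25.0
```

```bash
python3 go.py 575.8 115.1 190 -0.194
```

```text
shift [  5.  294.8   4.7] turn -0.2377 clock 6.15 tcp [ 457.  -154.8  195. ] tilt [ 0.0059 -0.0038 -1.    ] F [-1.2 -1.4 -1.2] gap 21.78049276399904
```

The cell centre is within 1 mm of the TCP, its bottom is 31.6 mm below the TCP, and it lifted cleanly. Next I carry it over the bay.

Request:
nudge_tcp(
  plan={"ticks":[[10, 1, 40, 0, 0], [10, 1, 50, 0, 0], [10, 1, 50, 0, 0], [10, 1, 50, 0, 0], [10, 1, 50, 0, 0]]},
  grip_force=25,
)

```text
clock: 6.78
eef_pos: [550.4, 68.1, 189.4]
ee_rot: [-0.002, 0.214, 0.977, -0.0]
wrist_force: [0.3, 0.2, -1.5]
finger_gap: 21.6
finger_force: 25.0
```

Request:
nudge_tcp(
  plan={"ticks":[[10, 0, 40, 0, 0], [10, 0, 15, 0, -0.08], [10, 0, 0, 0, -0.16], [10, 0, 0, 0, 0]]},
  grip_force=25,
)

```text
clock: 7.28
eef_pos: [572.9, 116.7, 189.4]
ee_rot: [-0.002, 0.096, 0.995, -0.0]
wrist_force: [-0.4, 0.8, -1.6]
finger_gap: 22.1
finger_force: 25.0
```

```bash
python3 go.py 575.8 115.1 190 -0.194
```

Create run3.py:
```python
from fit import *
import sys
c=read_camera("wrist"); save(sys.argv[1],c["frame"])
cs=[c,read_camera("scene"),read_camera("side")]
for x in cs: print([(l,round(r["score"],2),np.round(r["box"]).tolist()) for l in["meter","lamp","blank","tall_cell"] for r in regions_of(x,l)])
p=np.array([587.4,174,-.194]); f=cv2.cvtColor(c["frame"],cv2.COLOR_RGB2BGR)
for P in [deck]+rec+[box(-98,-52,-87,-33,20,86)]:
    for q in proj(c,T(P,p)): 
        if 0<=q[0]<560 and 0<=q[1]<420: cv2.circle(f,tuple(q.astype(int)),2,(0,0,255),-1)
cv2.imwrite("pics/ov_"+sys.argv[1],f)
```

```bash
python3 run3.py wrist3.png
```

```text
shift [-3.1 -1.  -0.6] turn 0.0014 clock 7.275 tcp [572.9 116.7 189.4] tilt [-0.0035 -0.     -1.    ] F [-0.4  0.8 -1.6] gap 22.050918355750728
[('meter', 0.84, [202.0, 65.0, 502.0, 300.0]), ('lamp', 0.59, [240.0, 70.0, 318.0, 162.0]), ('blank', 0.91, [390.0, 72.0, 463.0, 134.0]), ('tall_cell', 0.83, [1.0, 16.0, 44.0, 54.0]), ('tall_cell', 0.74, [249.0, 208.0, 311.0, 374.0])]
[('meter', 0.8, [270.0, 202.0, 435.0, 346.0]), ('meter', 0.39, [324.0, 198.0, 362.0, 236.0]), ('lamp', 0.39, [270.0, 206.0, 432.0, 346.0]), ('blank', 0.8, [380.0, 226.0, 411.0, 259.0]), ('tall_cell', 0.65, [323.0, 176.0, 347.0, 221.0]), ('tall_cell', 0.61, [254.0, 146.0, 275.0, 172.0])]
[('meter', 0.58, [201.0, 113.0, 334.0, 220.0]), ('lamp', 0.87, [218.0, 150.0, 255.0, 192.0]), ('lamp', 0.18, [200.0, 115.0, 335.0, 220.0]), ('blank', 0.81, [206.0, 142.0, 232.0, 166.0]), ('blank', 0.18, [396.0, 266.0, 433.0, 302.0]), ('tall_cell', 0.78, [255.0, 80.0, 288.0, 123.0]), ('tall_cell', 0.77, [228.0, 236.0, 248.0, 294.0])]
```

View pics/ov_wrist3.png

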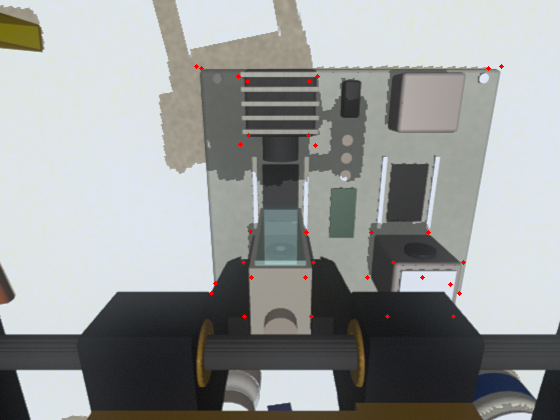

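The wrist overlay shows the model 2–4 px off at the deck's near corners (picture about (201,70) and (499,70)). I refine the meter pose with the wrist mask, using rows above the gripper only.

Create run4.py:
```python
from fit import *
import fit as F
c=read_camera("wrist"); cs=[c,read_camera("scene"),read_camera("side")]
near=lambda b,u,v:np.hypot((b[0]+b[2])/2-u,(b[1]+b[3])/2-v)<22
parts=[deck]+rec+[box(-98,-55,-87,-33,20,86),box(-98,-52,35,85,20,50)]
p0=np.array([587.4,174,-.194]); ms=[]; valid=[]
for i,x in enumerate(cs):
    a=render(x,parts,p0)*0
    for l,cx in(("meter",p0[:2]),("lamp",T(np.array([[-75,-60,50.]]),p0)[0,:2]),("blank",T(np.array([[-75,60,35.]]),p0)[0,:2])):
        for r in regions_of(x,l):
            if r["score"]>.3: a=np.maximum(a,r["pixels"])
    for r in regions_of(x,"tall_cell"):
        pass
    v=np.ones((420,560),np.float32)
    if i==0: v[200:]=0
    else:
        h=proj(x,box(*(observe()["eef_pos"][0]+np.array([-45,45])),*(observe()["eef_pos"][1]+np.array([-60,60])),150,400)); h=np.vstack([h]); k=cv2.convexHull(h.astype(np.int32)); cv2.fillConvexPoly(v,k,0)
    ms.append(a); valid.append(v)
def f(p,ids):
    e=0
    for i in ids:
        a=render(cs[i],parts,p)*valid[i]; m=ms[i]*valid[i]; e+=1-np.minimum(a,m).sum()/np.maximum(a,m).sum()
    return e/len(ids)
for ids in([0],[1,2],[0,1,2]):
    for n in(3,4):
        P=np.append(p0,0)[:n]; sc=np.array([6,6,.06,5])[:n]
        for _ in range(2): r=minimize(lambda q:f(P+q*sc,ids),np.zeros(n),method="Nelder-Mead",options=dict(initial_simplex=np.vstack([np.zeros(n),np.eye(n)]),maxiter=150)); P=P+r.x*sc
        print(ids,n,round(r.fun,4),P.round(3),"target",T(np.array([[0,-60,0.]]),P[:3])[0,:2].round(1))
```

```bash
python3 run4.py
```

```text
[0] 3 0.0164 [ 5.89207e+02  1.75028e+02 -1.92000e-01] target [577.8 116.1]
[0] 4 0.0067 [ 5.88902e+02  1.75677e+02 -1.91000e-01 -3.88200e+00] target [577.5 116.8]
[1, 2] 3 0.0874 [ 5.86861e+02  1.73522e+02 -1.84000e-01] target [575.9 114.5]
[1, 2] 4 0.084 [ 5.86799e+02  1.73144e+02 -1.92000e-01  2.94700e+00] target [575.3 114.2]
[0, 1, 2] 3 0.0654 [ 5.88971e+02  1.73997e+02 -1.92000e-01] target [577.5 115.1]
[0, 1, 2] 4 0.0652 [ 5.89011e+02  1.74297e+02 -1.92000e-01 -8.60000e-02] target [577.6 115.4]
```

```bash
python3 go.py 577 115.4 79 -0.192
```

```text
shift [ -3.1  -0.4 112.7] turn 0.0001 clock 8.775 tcp [574.1 116.4 191.7] tilt [ 0. -0. -1.] F [-0.6 -0.4 -0.7] gap 21.68600859639429
```

Request:
nudge_tcp(
  plan={"ticks":[[10, -3, 0, 0, 0], [10, 0, 0, 30, 0], [10, 0, 0, 30, 0], [10, 0, 0, 20, 0], [10, 0, 0, 0, 0]]},
  grip_force=25,
)

```text
clock: 9.4
eef_pos: [575.9, 115.8, 110.0]
ee_rot: [-0.002, 0.096, 0.995, -0.0]
wrist_force: [-0.1, -0.6, -1.8]
finger_gap: 22.0
finger_force: 25.0
```

```bash
python3 go.py 577 115.4 79 -0.192
```

```text
shift [-1.3 -0.1 31. ] turn 0.0001 clock 9.4 tcp [575.9 115.8 110. ] tilt [-0.0035  0.     -1.    ] F [-0.1 -0.6 -1.8] gap 22.01396231019648
```

Request:
nudge_tcp(
  plan={"ticks":[[10, 0, 0, 16, 0], [10, 0, 0, 16, 0], [10, 0, 0, 0, 0], [10, 0, 0, 0, 0], [10, 0, 0, 0, 0]]},
  grip_force=25,
)

```text
clock: 10.02
eef_pos: [577.5, 115.8, 80.4]
ee_rot: [0.001, 0.096, 0.995, 0.0]
wrist_force: [0.5, -0.9, -1.6]
finger_gap: 21.9
finger_force: 25.0
```

```bash
python3 go.py 577 115.4 79 -0.192
```

Run:
```python
from h import *
w=read_camera("wrist")["frame"]; s=read_camera("side")["frame"]; c=read_camera("scene")["frame"]
a=cv2.resize(s[70:220,190:340],(396,396),interpolation=cv2.INTER_CUBIC); b=cv2.resize(c[170:320,290:440],(396,396),interpolation=cv2.INTER_CUBIC)
save("fin.png",np.hstack([a,b])); save("wfin.png",w)
```

```text
shift [ 0.4 -0.5  1.4] turn 0.0002 clock 10.025 tcp [577.5 115.8  80.4] tilt [ 0.0012  0.     -1.    ] F [ 0.5 -0.9 -1.6] gap 21.940028771426192
```

View pics/fin.png

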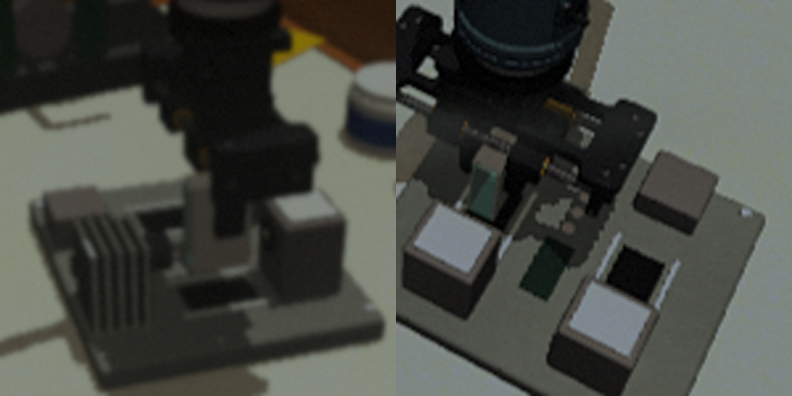

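View pics/wfin.png

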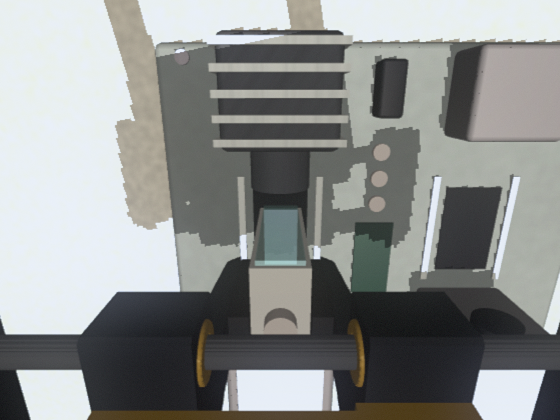

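The wrist view shows the cell (cols 250–311) in line with the lamp barrel (cols 250–310, end at row ~191), between the slot rails at cols 241 and 319. I turn this into distances.

Run:
```python
from h import *
from scipy.spatial.transform import Rotation as Ro
c=read_camera("wrist"); s=observe(); q=s["ee_rot"]; R=Ro.from_quat([*q[1:],q[0]]).as_matrix(); e=np.array(s["eef_pos"])
for n,uv,z in(("barrel end top",(280,192),79),("bL",(250,170),65),("bR",(310,170),65),("railL",(241,180),22),("railR",(319.5,180),22),("blank near edge",(520,140),50),("blank L",(475,45),50),("cell top edge",(280,266),e[2]-31.6+70),("cell bottom edge",(281,208),e[2]-31.6)):
    print(n,(R.T@(onz(c,uv,z)-e)).round(1))
print(e)
# receiver near face seen in scene/side: predicted pixels for z=87 edge
```

```text
barrel end top [40.7  0.6  1.1]
bL [ 47.8 -13.6  15.1]
bR [47.8 14.9 15.1]
railL [ 33.  -23.1  58.1]
railR [33.  24.6 58.1]
blank near edge [ 60.2 121.9  30.1]
blank L [103.8  91.5  30.1]
cell top edge [ 24.7   0.6 -38.4]
cell bottom edge [23.6  1.2 31.6]
[577.25604264 115.84653113  80.10880833]
```

The cell is 0.3 mm off the barrel axis sideways, upright, and about 14–16 mm from the lens where 14 mm is ideal. Its bottom is at 48.5 mm, so the light at 65 mm crosses it 16 mm up. I'm handing it in.

```bash
python3 -c "
from rig import *
s=observe();print(s['clock'],s['finger_force'],s['finger_gap'],s['qd']);print(finish_job())"
```

```text
10.225 24.99585311394185 21.647265941623658 [ 0.00052948  0.0010204   0.00012382 -0.0016413   0.00107182  0.00021622]
the job is handed in; nothing more can be done
None
```

I handed the job in at 10.2 s with the taller cell still held upright by its frosted sides in the lamp bay: centred to about 2–3 mm, windows facing the lamp and receiver, about 28 mm clear of the deck, and the light crossing it about 16 mm up.

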